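Load a product carrier over the sill of the test bay and close the cover

ROBOT

A 6-joint arm with a two-finger parallel gripper is mounted at the origin on the work surface. World frame = base frame: x ahead of the robot, y to its left, z up, the work surface at z = 0. Lengths are in m, angles in rad, forces in N, time in s.
With the tool pointing down it reaches from about 0.2 to 0.875 m from the base axis. Payload 3.4 kg.
Tool frame: the origin (TCP) lies between the finger pads; the fingertips stand 25 mm ahead of it and the grasp point (between the pads) lies 6 mm ahead of it (r.nose_length is the z of the fingertips in the tool frame, in m); z points along the fingers, y is the line along which they close (so a half turn about z gives the same grasp; the last joint's range is limited). The gripper opens to 94 mm and grips with 3 to 60 N. Pads are 16 mm wide; open, the fingers measure 119 mm over their backs; the gripper's body (75 mm by 177 mm) begins 78 mm behind the grasp point.
Start: joints at [-1.364, 0.276, 1.505, -0, 1.361, -0.121], TCP at [0.185, -0.544, 0.23] pointing down, gripper open.
Joint ranges: [-2.89, 2.89], [-0.75, 2.08], [0.22, 2.7], [-1.18, 4.32], [0.11, 2.71], [-2.7, 2.7]. Speed limits (rad/s): [2.57, 2.57, 3.14, 3.14, 3.14, 3.14].

INTERFACE

Orientations are given as a unit quaternion [w, x, y, z].
In Python, from plant import r, gripper_to, inverse_kinematics, vision, models, telemetry gives the robot as it stands. Calls block until the motion is done:
- r.move_to(position, orientation): joint-space move of the TCP to a pose.
- r.move_l(position, rot=None, vel=0.15, guard=None): straight line of the TCP; rot=None keeps the orientation; vel is the mean speed in m/s. With guard (N) it stops when the force on the tool has changed by that much, and returns True; else False.
- r.movej(angles): joint-space move.
- gripper_to(opening, f_grip=None): finger opening in m; f_grip is the grip in N (None keeps the last); returns when the fingers have stopped.
- r.hold(seconds).
- inverse_kinematics(position, orientation): joint angles nearest the present ones, or None.
- vision.snapshot(name): name is "scene" or "top" or "wrist"; returns the picture (400x640x3 uint8, red, green, blue); there is no depth.
- vision.get_calibration(name): a dict with "fx", "fy", "cx", "cy" (pixels), "D" ([k1, k2, p1, p2, k3] as OpenCV has them; the pictures are not rectified), "position" and "orientation" of the camera in the world. Camera axes: x right, y down, z forward; pixel columns grow to the right and rows downward; lengths in m; the calibration is good to about 2 mm. A picture is of the moment at which its call begins: read the wrist's pose just before it. get_calibration takes no time and is no camera call; for the wrist camera it gives the pose at the moment of the call.
A pose or a line that the arm cannot do raises r.PlanningError and nothing moves.
- r.sign_off(): hands the job in; it is judged then, once.
Trained networks look in the newest picture that a camera, given by its name, has taken for a name from the list of things; names that differ only in an ending like _2 or _b are one class to them, and where a whole thing is asked for, a point or a joint stands for the part that bears it (a point fixed in the world has none). Each returns a list of dicts, best first, with "score" (0 to 1); they miss things now and then, are a little off and sometimes report something else, mostly with a low value. They report only what shows in the picture. A call takes as long as a camera call. They do not tell look-alikes from the thing itself.
- models.boxes_of(thing, camera): "at" ([x, y, z] in m, in world coordinates, good to about 4 mm: the middle of the surface that is visible of it).
- models.regions_of(thing, camera): "pixels" (400x640 bool, what is visible of it).
- models.mark_of(thing, camera): "at" ([x, y, z] in m, in world coordinates, good to about 4 mm: a listed point, or the origin of a listed thing).
Readings, each from a call of its own:
- telemetry.current_t(): time.
- telemetry.current_joints(): joint angles.
- telemetry.current_dq(): joint speeds.
- telemetry.current_joint_efforts(): joint torques, N m.
- telemetry.current_ee_pos(): TCP position.
- telemetry.current_tool_rot(): TCP orientation.
- telemetry.current_wrist_force(): force on the tool from outside, world axes, zero at the start.
- telemetry.current_torque(): the same for the moment, N m.
- telemetry.current_opening(): finger opening in m.
- telemetry.current_finger_force(): force on a finger pad.
Only numpy, scipy, OpenCV 4.12 (cv2) and the standard library are available. Lean on these libraries where they do the work, as an engineer would, in place of code of your own. Each camera call takes 0.05 s, during which the arm holds its last target. There are 200 camera calls.

TASK

Load the grey product carrier into the test bay without ever picking it up bodily: lift only its leading end (green bar) onto the bay's raised green-edged sill and let go so that it rests there leaning, its other end still on the table, then take it at its rear end (black bar) and push it in, without ramming, until the orange sprung buffer is pushed right in, leaving it flat on the bay's floor. Then swing the open clear cover over by its green bar and lower it gently onto its stops without letting it drop. Leave the other things on the table where they are.

Things in the scene. Friction and masses are not known exactly. Their poses are not given: they have to be found in the camera images.
- carrier: loose grey open tray, 130 long (its x) x 100 wide (its y), walls 30 high, 0.4 to 0.8 kg, with a fixed white device inside, at most 30 high. Origin: centre of its underside; +x points to its leading end. A round grip bar stands over each end, 57 from the middle. Pushing it takes up to about 10 N. It starts on the table a few cm before the bay's sill, not quite in line with it
- carrier_front_bar (a point): middle of the axis of the carrier's green leading bar: round, 10 thick, along the carrier's y, 76 long, axis 55 above the underside, on a post at either end (y = +-38; 68 free between them); 20 free below it to the wall's top
- carrier_rear_bar (a point): middle of the axis of the carrier's black rear bar, built like the green one
- carrier_front_edge (a point): middle of the lower leading edge of the carrier (65 from its origin along +x)
- carrier_rear_edge (a point): middle of the lower rear edge of the carrier (65 from its origin along -x)
- dock: fixed test bay, grey base 240 long (its x) x 170 wide, flat floor 20 above the table. Origin: centre of its underside; +x is the loading direction. Two aluminium guides, 22 high above the floor, leave a channel 110 wide centred on y = 0, from x = -85, flared from x = -118. A back panel stands at x = 100 to 120, 70 above the table; cover posts at y = +-78 reach 102
- dock_sill (a point): middle of the upper edge of the sill, a plain upright 20 mm step with a green face: dock x = -120, y = 0, 20 above the table
- buffer (a joint): travel in m of the orange sprung buffer that the carrier's leading wall meets: 0 free, 0.010 right in (hard stop); over 0.005 counts as in. Its weak spring (0.3 to 0.7 N) is held by the carrier's friction. Its stop block is set anew each time: the free face lies somewhere from dock x = 34 to 56, so the carrier's origin ends between x = -26 and 1; where must be felt or seen
- cover (a joint): angle in rad of the cover about its hinge: 0 closed, lying level on its stops (two 89 high posts at dock x = -21, y = +-77); 1.57 upright; it starts open, leaning back at 1.75 to 2.05 (its limit). Its stiff hinge holds it around upright (above about 1.2 rad); below that it falls shut when let go
- cover_hinge (a point): middle of the cover's hinge axis, which runs along the dock's y; dock x = 110, y = 0, 95 above the table
- cover_bar (a point): middle of the axis of the cover's green grip bar: round, 10 thick, along the dock's y, 130 from the hinge axis, 142 free between the cover's side arms, and open for 49 from its axis to the clear pane; cover 0.15 kg. Closed, it lies at dock x = -20, 95 above the table; the tops of a loaded carrier's bars are 80 above it
- screwdriver: blue-handled screwdriver, loose, beside the bay or carrier; to be left alone. Origin on its underside
- cleaner: small white bottle with red cap, 44 across, 110 high, loose, beside the bay or carrier; to be left alone. Origin on its underside
- screw_tray: black open tray 70 x 90 x 30, loose, beside the bay or carrier; to be left alone. Origin on its underside
- flange: aluminium flange, 52 across, 30 high, loose, beside the bay or carrier; to be left alone. Origin on its underside
- connector: black connector, 60 x 44 x 18, loose, beside the bay or carrier; to be left alone. Origin on its underside
- wrench: steel wrench, loose, beside the bay or carrier; to be left alone. Origin on its underside
- tape_roll: yellow ring, 80 across, 20 high, loose, beside the bay or carrier; to be left alone. Origin on its underside
Things that resemble listed ones, but are neither listed nor needed, are in the scene too. Leave any purple look-alike of the carrier alone.

How it is judged:
By the outcome, as a careful person would: the job done as asked, in the order asked, and still so for the second after the job is handed in, with the robot touching nothing.
It also fails if it takes over 69 s, if anything falls off the work surface, if the arm or the gripper's body presses on something with over 40 N, if the wrist force passes 120 N, or if a joint passes its speed limit or range.

## Working session

There is one attempt and no reset: what is moved stays moved. The work goes in short steps, each a Python script; the robot and the scene stay as the last script left them, time stands still between calls to the robot, and variables do not carry over. Pictures are saved under pics/ and viewed, at most 14 in all, crops included, and the job is handed in when it is done.

```bash
ls; mkdir -p pics; python3 - <<'E'
from plant import r, vision, models, telemetry
import cv2, numpy as np
for c in ("scene","top"):
    im=vision.snapshot(c); cv2.imwrite(f"pics/{c}0.png",im[:,:,::-1])
    k=vision.get_calibration(c); print(c,k)
    for n in ["carrier","carrier_front_bar","carrier_rear_bar","carrier_front_edge","carrier_rear_edge","dock","dock_sill","cover_hinge","cover_bar"]:
        print(n,[(np.round(d["at"],3).tolist(),round(d["score"],2)) for d in models.mark_of(n,c)][:3])
print(telemetry.current_t(), telemetry.current_tool_rot(), vision.get_calibration("wrist"))
E
```

```text
pics
scene {'fx': 483.9936015272212, 'fy': 483.9936015272212, 'cx': 319.3579824342684, 'cy': 195.05229146814816, 'D': array([-0.05200497,  0.        ,  0.        ,  0.        ,  0.        ]), 'position': array([ 1.02049654, -0.587881  ,  0.88430408]), 'orientation': array([-0.32716663,  0.88400214,  0.31207637, -0.11878786])}
carrier [([0.569, -0.19, 0.003], 0.59), ([0.414, -0.361, 0.002], 0.57), ([0.595, 0.174, 0.221], 0.16)]
carrier_front_bar [([0.47, -0.357, 0.058], 0.82), ([0.562, -0.126, 0.053], 0.76)]
carrier_rear_bar [([0.57, -0.24, 0.052], 0.87), ([0.353, -0.365, 0.057], 0.63), ([0.585, -0.081, 0.021], 0.37)]
carrier_front_edge [([0.478, -0.361, 0.005], 0.81), ([0.555, -0.118, 0.003], 0.64)]
carrier_rear_edge [([0.346, -0.363, -0.0], 0.93), ([0.571, -0.245, -0.003], 0.82)]
dock [([0.586, 0.036, 0.004], 0.94), ([0.446, 0.255, 0.001], 0.68)]
dock_sill [([0.58, -0.083, 0.018], 0.94), ([0.446, 0.064, -0.002], 0.15)]
cover_hinge [([0.592, 0.148, 0.092], 0.76)]
cover_bar [([0.596, 0.175, 0.221], 0.75)]
top {'fx': 373.579823739302, 'fy': 373.579823739302, 'cx': 320.2572310840492, 'c
[... 605 characters left out ...]
[0.571, -0.249, -0.001], 0.78), ([0.344, -0.366, 0.003], 0.63), ([0.445, 0.256, 0.004], 0.28)]
dock [([0.584, 0.036, -0.001], 0.87), ([0.579, -0.084, 0.02], 0.39)]
dock_sill [([0.58, -0.084, 0.02], 0.82), ([0.59, 0.174, 0.221], 0.22)]
cover_hinge [([0.587, 0.147, 0.094], 0.87)]
cover_bar [([0.592, 0.175, 0.222], 0.6)]
1.0 [5.73570827e-05 9.86598081e-01 1.63169306e-01 1.89353494e-06] {'fx': 349.84685930743143, 'fy': 349.84685930743143, 'cx': 316.75057523316383, 'cy': 197.53822565119668, 'D': array([0.02398997, 0.        , 0.        , 0.        , 0.        ]), 'position': array([ 0.2653209 , -0.51749739,  0.3846114 ]), 'orientation': array([ 0.11765539,  0.80461825, -0.57591966, -0.08404298])}
```

View pics/scene0.png

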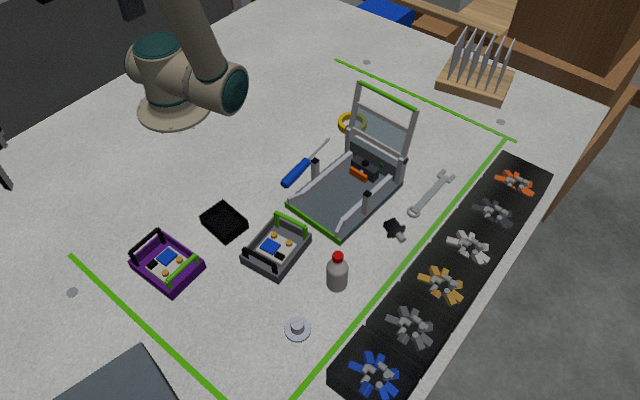

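View pics/top0.png

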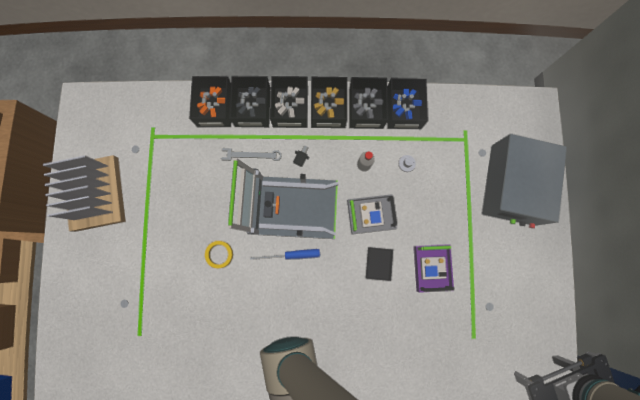

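The scene picture shows the grey carrier around (275,245), just before the bay sill (315,225). The cover is open, with its bar at (385,95), and the purple look-alike is at (167,265). The top picture agrees, and the marks match the stated sizes and heights. Next I'll refine with the wrist camera from two places.

```bash
cat > h.py <<'E'
from plant import r, gripper_to, inverse_kinematics, vision, models, telemetry
import numpy as np, cv2
from scipy.spatial.transform import Rotation as R
K=np.array([0,0,1.])
def quat(yaw,tilt=0):
    """tool down, closing along heading yaw; tilt>0 = nose up about the heading's right"""
    c=np.array([np.cos(yaw),np.sin(yaw),0]); x=np.cross(c,K)
    M=R.from_rotvec(tilt*x)*R.from_matrix(np.column_stack([x,-c,-K]))
    return M.as_quat(scalar_first=True)
def tcp(p,q):  # TCP that puts the grasp point at p
    return np.asarray(p)-0.006*R.from_quat(q,scalar_first=True).apply(K)
def line(p,q,**k): return r.move_l(tcp(p,q),q,**k)
def marks(cam,names,near=None):
    vision.snapshot(cam); o={}
    for n in names:
        l=[(d["score"],np.array(d["at"])) for d in models.mark_of(n,cam)]
        if near: l=[a for a in l if np.linalg.norm(a[1]-near[n])<.04]
        if l and l[0][0]>.4: o[n]=l[0][1]
    return o
def st(s=""): print(s,"t%.1f"%telemetry.current_t(),np.round(telemetry.current_ee_pos(),4),"F",np.round(telemetry.current_wrist_force(),1),"open %.4f"%telemetry.current_opening())
E
python3 - <<'E'
from h import *
near=dict(carrier=[.567,-.187,0],carrier_front_bar=[.558,-.126,.055],carrier_rear_bar=[.574,-.24,.055],carrier_front_edge=[.557,-.12,0],carrier_rear_edge=[.571,-.247,0],dock=[.585,.036,0],dock_sill=[.58,-.084,.02],cover_hinge=[.59,.1475,.095],cover_bar=[.594,.175,.222])
for i,p in enumerate([[.50,-.16,.30],[.55,-.06,.32]]):
    r.move_to(p,quat(np.pi/2)); st()
    o=marks("wrist",near,near)
    for n in o: print(n,np.round(o[n],4))
    im=vision.snapshot("wrist"); cv2.imwrite(f"pics/w{i}.png",im[:,:,::-1])
E
```

```text
t2.8 [ 0.4998 -0.1607  0.2998] F [-0.2  0.3 -0.5] open 0.0942
carrier [ 0.5656 -0.1839 -0.0031]
carrier_front_bar [ 0.5558 -0.1259  0.0528]
carrier_rear_bar [ 0.5708 -0.239   0.0547]
carrier_front_edge [ 0.5587 -0.121   0.002 ]
carrier_rear_edge [ 0.5734 -0.246  -0.0018]
dock [5.832e-01 4.100e-02 4.000e-04]
dock_sill [ 0.5795 -0.0808  0.0204]
 t3.9 [ 0.5501 -0.0595  0.3199] F [ 0.3 -0.5  0.4] open 0.0940
carrier [ 0.5649 -0.184   0.0012]
carrier_front_bar [ 0.5552 -0.1266  0.0561]
carrier_rear_bar [ 0.5733 -0.2394  0.0565]
carrier_front_edge [ 0.5599 -0.1217  0.0029]
carrier_rear_edge [ 5.757e-01 -2.457e-01 -3.000e-04]
dock [ 0.5833  0.04   -0.0025]
dock_sill [ 0.5835 -0.0792  0.0233]
cover_hinge [0.5933 0.1476 0.0973]
```

View pics/w0.png

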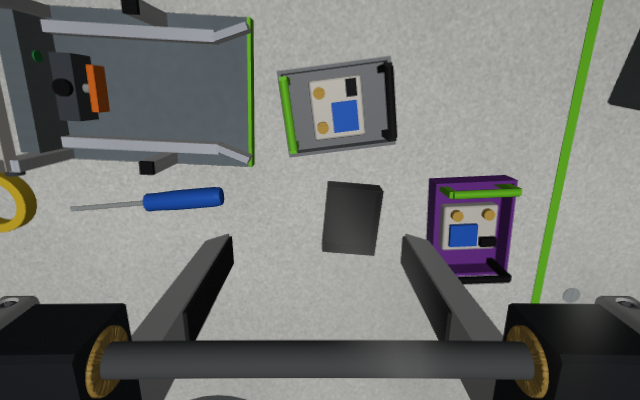

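The wrist view shows the carrier's green bar from (282,78) to (295,155), the sill line at x≈251 (rows 18–165), and the orange buffer face at (105,90). I'll now measure the green edges from my own pixels in both wrist views.

```bash
python3 - <<'E'
from h import *
k=vision.get_calibration("wrist"); Km=np.array([[k['fx'],0,k['cx']],[0,k['fy'],k['cy']],[0,0,1]])
Rc=R.from_quat(k['orientation'],scalar_first=True); p1=telemetry.current_ee_pos()
pos={1:k['position'],0:k['position']+np.array([.4998,-.1607,.2998])-p1}
def ray(i,px):
    u=cv2.undistortPoints(np.float64(px).reshape(-1,1,2),Km,k['D'])[:,0]
    return Rc.apply(np.c_[u,np.ones(len(u))])
def onz(i,px,z):
    d=ray(i,px); return pos[i]+d*((z-pos[i][2])/d[:,2])[:,None]
near={'bar':([.5565,-.1262],.055),'sill':([.581,-.082],.02)}
C={}
for i in (0,1):
    im=cv2.imread(f"pics/w{i}.png"); hsv=cv2.cvtColor(im,cv2.COLOR_BGR2HSV)
    m=cv2.inRange(hsv,(40,120,60),(75,255,255))
    n,l,s,c=cv2.connectedComponentsWithStats(m)
    for j in range(1,n):
        if s[j,4]<60: continue
        pts=np.argwhere(l==j)[:,::-1].astype(float)
        rect=cv2.minAreaRect(pts.astype(np.float32)); b=cv2.boxPoints(rect)
        e=sorted([(np.linalg.norm(b[a]-b[(a+1)%4]),(b[a]+b[(a+1)%4])/2) for a in range(4)],key=lambda t:t[0])[:2]
        e=np.array([t[1] for t in e]); e=e[np.argsort(e[:,1])]
        for nm,(xy,z) in near.items():
            w=onz(i,e,z); mid=w.mean(0)
            if np.linalg.norm(mid[:2]-xy)<.02:
                d=w[0]-w[1]; C[nm,i]=e
                print(i,nm,s[j],e.round(1).tolist(),"mid",mid.round(4),"len",np.linalg.norm(d).round(4),"normal yaw deg",np.degrees(np.arctan2(d[0],-d[1])).round(2))
for nm in near:
    if (nm,0) in C and (nm,1) in C:
        d0=ray(0,C[nm,0].mean(0)[None])[0];d1=ray(1,C[nm,1].mean(0)[None])[0]
        s=np.linalg.lstsq(np.c_[d0,-d1],pos[1]-pos[0],rcond=None)[0]
        print(nm,"tri",pos[0]+s[0]*d0,pos[1]+s[1]*d1)
E
```

```text
0 sill [247  17   7 150 844] [[250.0, 17.0], [250.0, 166.0]] mid [ 0.5806 -0.0817  0.02  ] len 0.1689 normal yaw deg 86.72
0 bar [279  76  20  78 680] [[283.1000061035156, 75.69999694824219], [293.8999938964844, 153.3000030517578]] mid [ 0.5601 -0.1297  0.055 ] len 0.0843 normal yaw deg 96.75
1 sill [328  81   9 107 318] [[334.6000061035156, 80.9000015258789], [328.70001220703125, 187.0]] mid [ 0.5811 -0.0796  0.02  ] len 0.135 normal yaw deg 87.5
1 bar [365 119  15  72 585] [[369.0, 118.69999694824219], [374.70001220703125, 190.1999969482422]] mid [ 0.5623 -0.127   0.055 ] len 0.0874 normal yaw deg 97.14
bar tri [ 0.56080439 -0.12856091  0.04256609] [ 0.56148715 -0.12888302  0.04250156]
sill tri [ 0.58591197 -0.08104327  0.01539377] [ 0.58363454 -0.07988187  0.01559753]
```

View pics/w1.png

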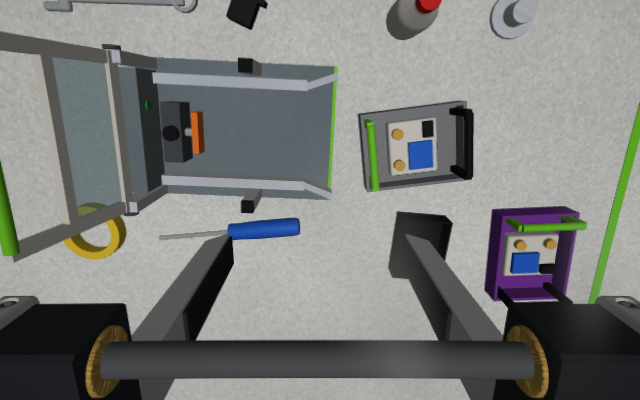

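```bash
cat >> h.py <<'E'
SILL=np.array([.5805,-.0815]); DY=np.radians(87.4)
U=np.array([np.cos(DY),np.sin(DY),0]); V=np.array([-np.sin(DY),np.cos(DY),0])
def dk(x,y,z): # dock coords -> world
    return np.r_[SILL,0]+U*(x+.12)+V*y+K*z
def fbar(edge,yaw,t,rearz=0):
    """front bar from the world xy of the rear edge, heading, tilt"""
    c=np.array([np.cos(yaw),np.sin(yaw),0]); e=np.r_[edge[:2],rearz]
    return e+c*(.122*np.cos(t)-.055*np.sin(t))+K*(.122*np.sin(t)+.055*np.cos(t))
E
python3 - <<'E'
from h import *
cy=np.radians(96.9); c=np.array([np.cos(cy),np.sin(cy),0]); b=np.array([.557,-.127,.056])
gripper_to(.05)
q=quat(cy); r.move_to(tcp(b+K*.08,q),q); print(line(b,q,vel=.08,guard=6)); st("at bar")
gripper_to(0,f_grip=35); st("gripped")
g=telemetry.current_ee_pos()-K*.006; rear=g-.122*c
for t in np.radians([7,14]):
    q=quat(cy,t); line(fbar(rear,cy,t),q,vel=.06); st("lift")
t=np.radians(14)
def rear_for(s,t): return dk(s-.13*np.cos(t),0,0)
q=quat(DY,t); line(fbar(rear_for(-.150,t),DY,t),q,vel=.06); st("aligned")
im=vision.snapshot("top"); cv2.imwrite("pics/top1.png",cv2.resize(im[120:280,200:460],None,fx=3,fy=3)[:,:,::-1])
im=vision.snapshot("scene"); cv2.imwrite("pics/sc1.png",cv2.resize(im[130:330,170:430],None,fx=3,fy=3)[:,:,::-1])
E
```

```text
False
at bar t7.2 [ 0.5575 -0.1271  0.0625] F [-0.2 -0.   0.5] open 0.0501
gripped t7.9 [ 0.5572 -0.1275  0.0621] F [-0.2 -1.8 -0.1] open 0.0087
lift t8.3 [ 0.558  -0.1364  0.0748] F [ 0.8 -1.2 -3.7] open 0.0087
lift t8.8 [ 0.5591 -0.1457  0.0881] F [ 0.4 -0.5 -3.8] open 0.0089
aligned t9.3 [ 0.5777 -0.133   0.0885] F [ 0.   0.7 -2.8] open 0.0090
```

View pics/sc1.png

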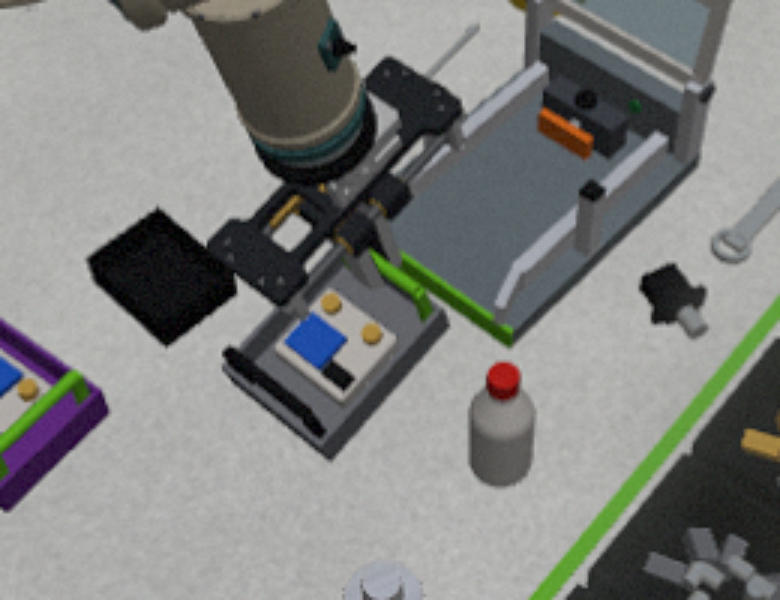

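The crop shows the carrier gripped by its green bar at (405,285), nose up and in line just before the sill (450,300), with its rear on the table. Next I move it over the sill, lower it and let go.

```bash
python3 - <<'E'
from h import *
def rear_for(s,t): return dk(s-.13*np.cos(t),0,0)
t=np.radians(14); q=quat(DY,t)
line(fbar(rear_for(-.090,t),DY,t),q,vel=.06); st("over")
t=np.radians(10.6); q=quat(DY,t); print(line(fbar(rear_for(-.089,t),DY,t),q,vel=.03,guard=3)); st("down")
gripper_to(.035); r.hold(.2); st("open")
p=telemetry.current_ee_pos(); q0=telemetry.current_tool_rot()
r.move_l(p-R.from_quat(q0,scalar_first=True).apply(K)*.06,vel=.15); 
q=quat(DY); r.move_to(dk(-.22,.07,.32),q)
im=vision.snapshot("scene"); cv2.imwrite("pics/sc2.png",cv2.resize(im[130:330,170:430],None,fx=3,fy=3)[:,:,::-1])
N=["carrier","carrier_front_bar","carrier_rear_bar","carrier_front_edge","carrier_rear_edge","dock_sill","dock"]
near={n:dk(-.15,0,.03)for n in N}
D=np.r_[SILL,0]
for cam in ("scene","top","wrist"):
    vision.snapshot(cam)
    for n in N:
        for d in models.mark_of(n,cam):
            a=np.array(d["at"]); x,y=(a-D)@U-.12,(a-D)@V
            if abs(y)<.05 and d["score"]>.4: print(cam,n,"dock",np.round([x,y,a[2]],4),round(d["score"],2))
st()
E
```

```text
over t10.5 [ 0.5808 -0.0734  0.089 ] F [-0.8  2.  -2.5] open 0.0084
True
down t10.8 [ 0.5815 -0.0715  0.0851] F [-0.2 -2.2  5.3] open 0.0087
open t11.6 [ 0.58   -0.0712  0.0836] F [ 0.1 -0.1 -0.9] open 0.0348
scene carrier dock [-0.159  -0.0046  0.0133] 0.75
scene carrier_front_bar dock [-0.1083 -0.0049  0.0758] 0.87
scene carrier_rear_bar dock [-0.2214 -0.0028  0.051 ] 0.55
scene carrier_front_edge dock [-0.0871 -0.0005  0.0291] 0.77
scene carrier_front_edge dock [-0.1565 -0.002   0.0148] 0.59
scene carrier_rear_edge dock [-2.158e-01 -1.000e-04 -2.500e-03] 0.79
scene dock_sill dock [-2.17e-01  1.00e-04 -3.50e-03] 0.7
scene dock_sill dock [ 0.1336 -0.0028  0.2207] 0.55
scene dock dock [-0.0045  0.0015 -0.0023] 0.57
top carrier_front_bar dock [-0.1055 -0.0007  0.0809] 0.96
top carrier_rear_bar dock [-0.2197 -0.0048  0.0546] 0.67
top carrier_rear_bar dock [-0.1055 -0.0017  0.082 ] 0.45
top carrier_front_edge dock [-0.0914 -0.0028  0.0267] 0.68
top carrier_rear_edge dock [-0.2186 -0.0011  0.001 ] 0.87
top dock_sill dock [-0.121   0.0008  0.0236] 0.86
top dock dock [-0.0008  0.0017  0.0002] 0.55
wrist carrier dock [-0.1524 -0.0017  0.0135] 0.71
wrist carrier_front_bar dock [-0.1098  0.0031  0.0783] 0.63
wrist carrier_front_bar dock [-0.2159 -0.0055  0.0562] 0.46
wrist carrier_rear_bar dock [-0.2173 -0.0027  0.055 ] 0.8
wrist carrier_front_edge dock [-0.0892 -0.0065  0.0256] 0.55
wrist carrier_rear_edge dock [-0.2136 -0.0005 -0.002 ] 0.64
wrist dock dock [ 0.0019  0.0009 -0.0018] 0.73
 t14.3 [ 0.506  -0.1783  0.32  ] F [ 0.5 -0.1 -0.5] open 0.0349
```

View pics/sc2.png

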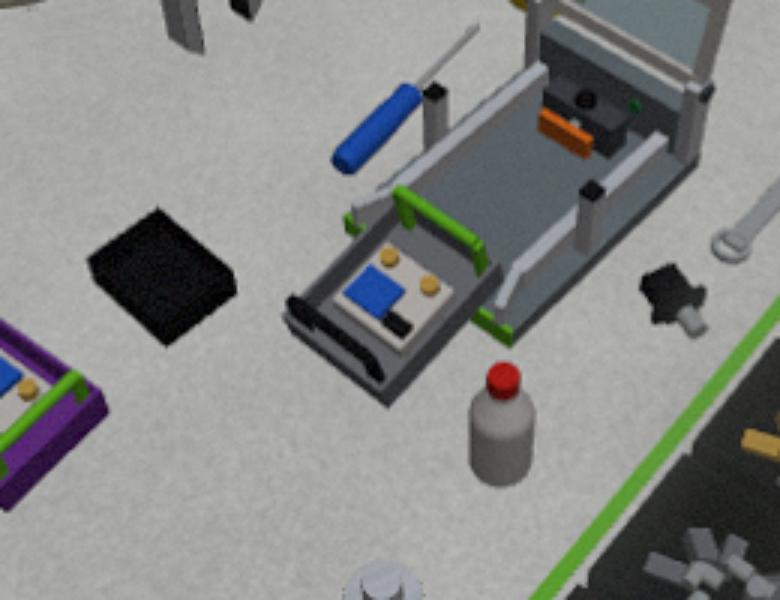

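The picture shows the carrier leaning on the sill by its leading end, green bar near (440,230), rear end on the table, in line to within about 3 mm. Next I grip the rear bar, level it with the front resting on the bay floor, and push.

```bash
python3 - <<'E'
from h import *
t=np.radians(11); q=quat(DY,t); b=dk(-.219,-.0025,.0565); zt=R.from_quat(q,scalar_first=True).apply(K)
r.move_to(tcp(b-zt*.08,q),q); print(line(b,q,vel=.08,guard=6)); st("at rear")
gripper_to(0,f_grip=35); st("gripped")
q=quat(DY,t/2); line(dk(-.214,-.002,.067),q,vel=.04); st("half")
q=quat(DY); line(dk(-.209,-.001,.0765),q,vel=.04); st("level")
for x in (-.18,-.15,-.12,-.104):
    g=line(dk(x,.0008,.0765),q,vel=.05,guard=15); st(f"push {x} {g}")
    if g: break
im=vision.snapshot("scene"); cv2.imwrite("pics/sc3.png",cv2.resize(im[130:330,170:430],None,fx=3,fy=3)[:,:,::-1])
E
```

```text
False
at rear t16.2 [ 0.5789 -0.182   0.0629] F [-0.2  0.9 -0.1] open 0.0352
gripped t16.7 [ 0.5787 -0.1829  0.0624] F [ 0.6 -3.4 -1. ] open 0.0086
half t17.2 [ 0.5786 -0.1757  0.0731] F [ 1.9 -2.7 -1.4] open 0.0093
level t17.6 [ 0.577  -0.1693  0.0818] F [ 1.   0.8 -1.9] open 0.0086
push -0.18 False t18.4 [ 0.5764 -0.1401  0.0821] F [-0.   1.2 -4. ] open 0.0089
push -0.15 False t19.1 [ 0.5781 -0.1104  0.0823] F [ 0.7  1.6 -5.1] open 0.0089
push -0.12 False t19.9 [ 0.5794 -0.0804  0.0822] F [ 0.7  1.8 -3.9] open 0.0085
push -0.104 False t20.3 [ 0.5803 -0.0644  0.0824] F [ 0.4  1.5 -3.9] open 0.0088
```

View pics/sc3.png

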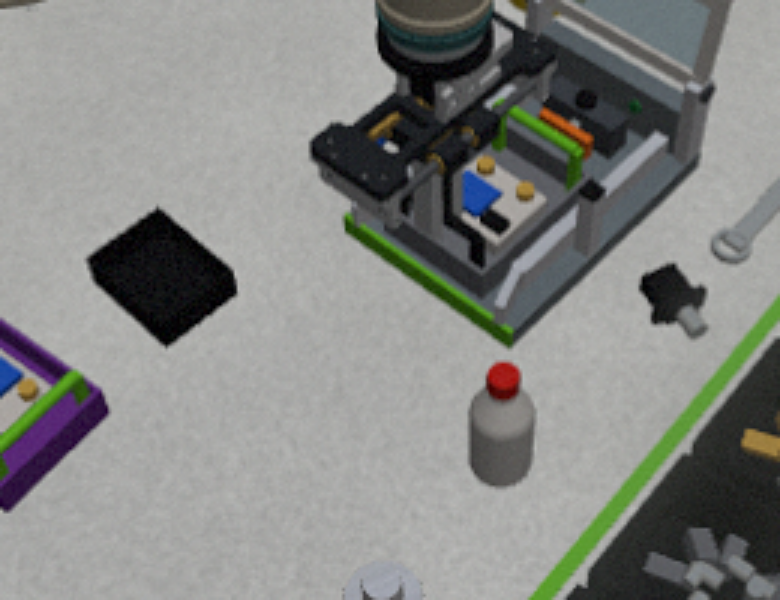

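The crop shows the carrier in the channel between the guides, fully past the sill, with its front bar (545,130) close to the orange buffer. Next I set the rear down and feel slowly for the stop.

```bash
python3 - <<'E'
from h import *
q=quat(DY); print(line(dk(-.104,.0008,.0735),q,vel=.01,guard=4)); st("set down")
p=telemetry.current_ee_pos(); z=p[2]-.006
g=line(dk(-.050,.0008,z),q,vel=.018,guard=7); st(f"push {g}")
x=(telemetry.current_ee_pos()-np.r_[SILL,0])@U-.12; print("bar dock x",x)
r.hold(.2); st()
im=vision.snapshot("scene"); cv2.imwrite("pics/sc4.png",cv2.resize(im[150:250,270:430],None,fx=4.8,fy=4.8,interpolation=cv2.INTER_CUBIC)[:,:,::-1])
E
```

```text
True
set down t20.6 [ 0.5802 -0.0649  0.0821] F [-0.9 -0.2  4.8] open 0.0088
push True t21.2 [ 0.5803 -0.0646  0.0821] F [-0.6 -0.8  4.4] open 0.0090
bar dock x -0.10312476507876517
 t21.4 [ 0.5803 -0.0646  0.0821] F [-0.4 -1.   4.8] open 0.0090
```

View pics/sc4.png

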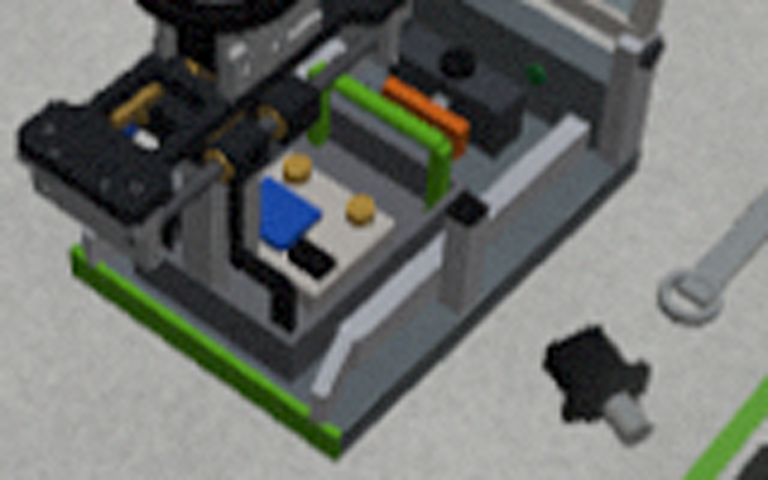

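The carrier is flat in the bay with its front bar (390,110) about 3 cm short of the buffer. The guard only tripped on stiction while the tool pressed down. I'll take the pressure off and push on.

```bash
python3 - <<'E'
from h import *
q=quat(DY); D=np.r_[SILL,0]
gripper_to(.016); r.hold(.1); st("free"); gripper_to(0,f_grip=30); st("regrip")
p0=telemetry.current_ee_pos(); z=p0[2]-.006; y0=(p0-D)@V
x=(p0-D)@U-.12; line(dk(x,y0,z+.0004),q,vel=.01)
f0=telemetry.current_wrist_force()@U
while x<-.045:
    x+=.003; g=line(dk(x,y0*.7,z+.0004),q,vel=.02,guard=18)
    p=telemetry.current_ee_pos(); xr=(p-D)@U-.12; f=telemetry.current_wrist_force()-0
    print("cmd %.4f got %.4f y %.4f F"%(x,xr,(p-D)@V),f.round(1),"axial %.1f"%(f@U-f0),g)
    if g or abs(f@U-f0)>12 or x-xr>.004: break
st()
im=vision.snapshot("scene"); cv2.imwrite("pics/sc5.png",cv2.resize(im[150:250,270:430],None,fx=4.8,fy=4.8,interpolation=cv2.INTER_CUBIC)[:,:,::-1])
E
```

```text
free t21.9 [ 0.5793 -0.0641  0.0808] F [-1.3  0.   0.3] open 0.0161
regrip t22.2 [ 0.5794 -0.0644  0.081 ] F [ 0.8 -1.5 -1.6] open 0.0087
cmd -0.1000 got -0.1000 y 0.0014 F [-0.1 -0.9 -2.7] axial -0.7 False
cmd -0.0970 got -0.0966 y 0.0013 F [ 0.  -1.1 -3.6] axial -0.8 False
cmd -0.0940 got -0.0936 y 0.0013 F [ 0.5 -1.2 -2.9] axial -0.9 False
cmd -0.0910 got -0.0906 y 0.0013 F [-0.4 -1.5 -2.8] axial -1.3 False
cmd -0.0880 got -0.0876 y 0.0013 F [ 0.8 -1.2 -3.2] axial -0.9 False
cmd -0.0850 got -0.0846 y 0.0013 F [ 0.5 -0.3 -3. ] axial -0.0 False
cmd -0.0820 got -0.0816 y 0.0013 F [-0.3 -1.7 -2.7] axial -1.4 False
cmd -0.0790 got -0.0786 y 0.0013 F [-0.  -0.8 -3.2] axial -0.6 False
cmd -0.0760 got -0.0758 y 0.0012 F [ 0.  -2.  -3.1] axial -1.8 False
cmd -0.0730 got -0.0727 y 0.0013 F [ 0.6 -3.  -2.6] axial -2.7 False
cmd -0.0700 got -0.0696 y 0.0013 F [ 0.8 -2.7 -2.2] axial -2.4 False
cmd -0.0670 got -0.0677 y 0.0011 F [-0.8 -4.7 -2.3] axial -4.5 False
cmd -0.0640 got -0.0672 y 0.0009 F [ -0.1 -10.4  -1. ] axial -10.2 False
cmd -0.0610 got -0.0667 y 0.0007 F [ -1.5 -16.6   0.5] axial -16.5 False
 t26.7 [ 0.5823 -0.0282  0.0824] F [ -1.5 -16.6   0.5] open 0.0089
```

View pics/sc5.png

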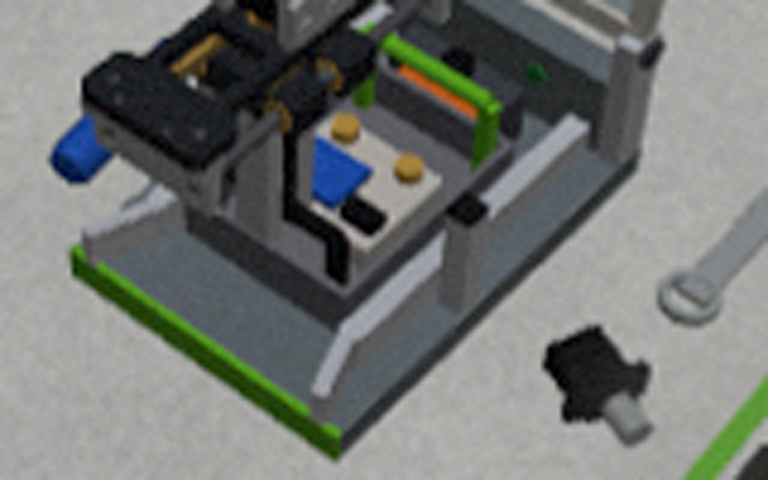

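The carrier has reached the hard stop: force rises steeply at bar x = -0.067, so its origin is at about -0.010, inside the allowed range. The orange face (440,90) shows right against the front wall. Next I ease off, let go, and measure the buffer and the cover bar.

```bash
python3 - <<'E'
from h import *
q=quat(DY); D=np.r_[SILL,0]; z=telemetry.current_ee_pos()[2]-.006
line(dk(-.0655,.0007,z-.001),q,vel=.01); st("eased")
gripper_to(.03); r.hold(.1); st("free")
p=telemetry.current_ee_pos(); r.move_l(p+K*.08,vel=.15)
r.move_to(dk(.0,.06,.40),q); st()
H=dk(.11,0,.095)
for cam in ("wrist","top","scene"):
    im=vision.snapshot(cam); 
    for n in ("cover_bar","cover_hinge","carrier","carrier_front_bar","carrier_rear_bar","dock"):
        for d in models.mark_of(n,cam)[:2]:
            a=np.array(d["at"]); print(cam,n,"dock",np.round([(a-D)@U-.12,(a-D)@V,a[2]],4),round(d["score"],2))
    if cam=="wrist": cv2.imwrite("pics/w5.png",im[:,:,::-1])
st()
E
```

```text
eased t27.3 [ 0.582  -0.0291  0.0815] F [-1.1 -8.  -1.8] open 0.0086
free t28.0 [ 0.5823 -0.0268  0.0814] F [-0.5 -0.1  1.5] open 0.0300
 t29.7 [0.5258 0.0409 0.3979] F [-0.4  0.3 -0.6] open 0.0297
wrist cover_bar dock [0.136  0.0032 0.2242] 0.57
wrist cover_bar dock [0.0526 0.0009 0.0226] 0.42
wrist carrier dock [-0.011   0.0028  0.0222] 0.85
wrist carrier dock [-0.4044  0.1547 -0.0028] 0.7
wrist carrier_front_bar dock [0.047  0.0041 0.0772] 0.98
wrist carrier_front_bar dock [-0.4046  0.0973  0.0575] 0.55
wrist carrier_rear_bar dock [-0.068  -0.0001  0.0768] 0.91
wrist carrier_rear_bar dock [-0.4129  0.2119  0.0553] 0.87
wrist dock dock [0.0451 0.0036 0.0742] 0.25
top carrier dock [-0.4075  0.1551 -0.0021] 0.91
top carrier dock [-0.0118 -0.002   0.0194] 0.67
top carrier_front_bar dock [-0.4074  0.1     0.0553] 0.79
top carrier_rear_bar dock [-0.4154  0.2136  0.0562] 0.81
top carrier_rear_bar dock [-0.0673 -0.0002  0.0776] 0.58
scene cover_bar dock [ 0.1338 -0.0015  0.2243] 0.79
scene carrier dock [-0.4061  0.1533  0.0009] 0.94
scene carrier dock [-0.0134 -0.0045  0.02  ] 0.83
scene carrier_front_bar dock [ 0.047  -0.0024  0.0756] 0.7
scene carrier_front_bar dock [-0.3997  0.097   0.054 ] 0.64
scene carrier_rear_bar dock [-0.4164  0.2092  0.0548] 0.77
scene carrier_rear_bar dock [-0.0685  0.0044  0.0744] 0.75
scene dock dock [-0.0022 -0.0011  0.0002] 0.57
scene dock dock [ 0.1354 -0.0029  0.223 ] 0.38
 t30.7 [0.526  0.0411 0.4   ] F [-0.4  0.4  0. ] open 0.0301
```

View pics/w5.png

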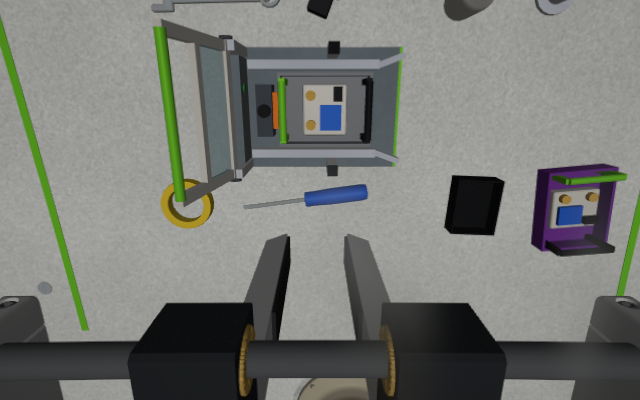

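The wrist view shows the carrier flat in the bay (bars at z≈0.076), its front bar (282,110) against the orange buffer, and the cover bar open from (160,30) to (180,200). The cover bar measures dock (0.135, 0, 0.2235), which is a cover angle of about 1.77 rad and fits the 130 mm radius. Next I swing the cover with the tool vertical, letting the bar turn in a light grip.

```bash
python3 - <<'E'
from h import *
q=quat(DY)
def bar(t): return dk(.11-.13*np.cos(t),.0,.095+.13*np.sin(t))
gripper_to(.045)
b=bar(1.765); r.move_to(tcp(b+K*.06,q),q); g=line(b,q,vel=.08,guard=5); st(f"at bar {g}")
if g: raise SystemExit
gripper_to(0,f_grip=15); st("gripped")
if telemetry.current_opening()<.006: raise SystemExit("missed")
for t in np.radians([90,78,66,54,42,30,20,12,6]):
    g=line(bar(t),q,vel=.06,guard=15); st(f"{np.degrees(t):.0f} {g}")
    if g: break
im=vision.snapshot("scene"); cv2.imwrite("pics/sc6.png",cv2.resize(im[100:280,250:450],None,fx=3,fy=3)[:,:,::-1])
E
```

```text
at bar False t32.9 [0.5925 0.1733 0.2291] F [-0.2  1.3 -0.9] open 0.0448
gripped t33.5 [0.5921 0.1733 0.2286] F [-1.1 -0.1  0.7] open 0.0094
90 False t34.1 [0.5909 0.1476 0.2312] F [-0.7  0.   2.2] open 0.0096
78 False t34.7 [0.5896 0.1207 0.2278] F [ 0.5 -0.2 -0.2] open 0.0095
66 False t35.3 [0.5884 0.0951 0.2192] F [-0.1 -0.1 -2. ] open 0.0094
54 False t35.9 [0.5873 0.0717 0.2058] F [-0.9  1.  -1.5] open 0.0097
42 False t36.5 [0.5864 0.0515 0.1876] F [-1.4  1.5 -1.5] open 0.0092
30 False t37.1 [0.5857 0.0357 0.1656] F [-1.8  1.8 -0.4] open 0.0094
20 False t37.6 [0.5854 0.0261 0.145 ] F [-1.9  2.4 -1.5] open 0.0093
12 False t38.0 [0.5852 0.0211 0.1276] F [-1.8  0.1 -0.4] open 0.0093
6 False t38.4 [0.5852 0.019  0.1142] F [-1.3  0.6 -0.3] open 0.0094
```

View pics/sc6.png

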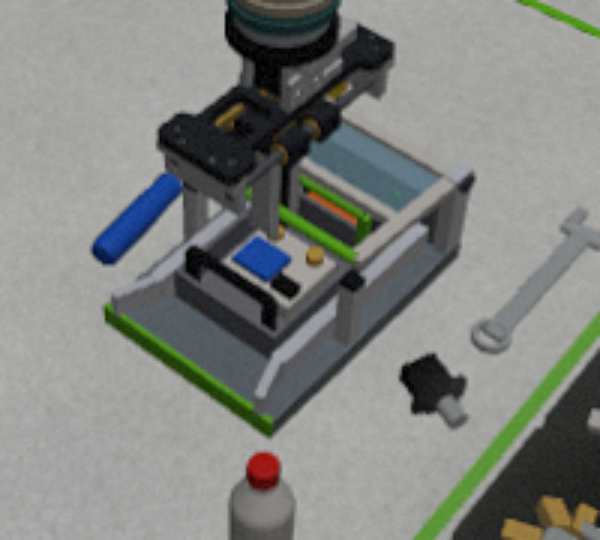

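The crop shows the cover almost closed, its green bar (320,230) held just above the stop post (350,280). I'll lower it slowly until it touches, then let go.

```bash
python3 - <<'E'
from h import *
q=quat(DY)
def bar(t): return dk(.11-.13*np.cos(t),.0,.095+.13*np.sin(t))
g=line(bar(np.radians(2)),q,vel=.03,guard=4); st(f"2deg {g}")
if not g: g=line(bar(np.radians(-1.3)),q,vel=.015,guard=3); st(f"down {g}")
r.hold(.2); st()
gripper_to(.026); r.hold(.2); st("open")
p=telemetry.current_ee_pos(); r.move_l(p+K*.10,vel=.08); st("up")
r.move_to(dk(-.12,.15,.35),q)
D=np.r_[SILL,0]
for cam in ("wrist","top","scene"):
    im=vision.snapshot(cam)
    for n in ("cover_bar","carrier","carrier_front_bar","carrier_rear_bar"):
        for d in models.mark_of(n,cam)[:2]:
            a=np.array(d["at"]); 
            if abs((a-D)@V)<.03: print(cam,n,"dock",np.round([(a-D)@U-.12,(a-D)@V,a[2]],4),round(d["score"],2))
    if cam=="scene": cv2.imwrite("pics/sc7.png",cv2.resize(im[100:320,180:470],None,fx=2.7,fy=2.7)[:,:,::-1])
st()
E
```

```text
2deg False t38.9 [0.5851 0.0184 0.1053] F [-1.3  0.1 -0.2] open 0.0094
down True t39.3 [0.5851 0.0183 0.0999] F [0.3 0.6 4.3] open 0.0094
 t39.5 [0.585  0.0183 0.0999] F [1.7 1.  5.4] open 0.0097
open t40.2 [0.5835 0.0186 0.099 ] F [-0.3 -0.2 -0.1] open 0.0260
up t41.6 [0.5831 0.0186 0.1983] F [-0.7 -0.3  0.8] open 0.0260
wrist cover_bar dock [-0.0221  0.002   0.0967] 0.71
wrist carrier dock [-0.0085  0.0024  0.0198] 0.79
wrist carrier_front_bar dock [0.044  0.0058 0.076 ] 0.56
wrist carrier_rear_bar dock [-0.0646  0.0015  0.0743] 0.67
top cover_bar dock [-0.0183 -0.0007  0.0961] 0.73
top carrier dock [-0.012  -0.0001  0.0177] 0.82
top carrier_front_bar dock [0.0458 0.0042 0.0765] 0.8
top carrier_rear_bar dock [-0.0669 -0.0021  0.075 ] 0.82
top carrier_rear_bar dock [-0.019   0.0008  0.0927] 0.74
scene cover_bar dock [-0.0182 -0.0007  0.0931] 0.76
scene carrier dock [-0.0141 -0.0017  0.0226] 0.9
scene carrier_front_bar dock [ 0.0481 -0.0015  0.0725] 0.64
scene carrier_rear_bar dock [-0.0666  0.0004  0.0708] 0.92
 t43.3 [ 0.4307 -0.0747  0.3501] F [-0.3 -0.  -0.9] open 0.0257
```

View pics/sc7.png

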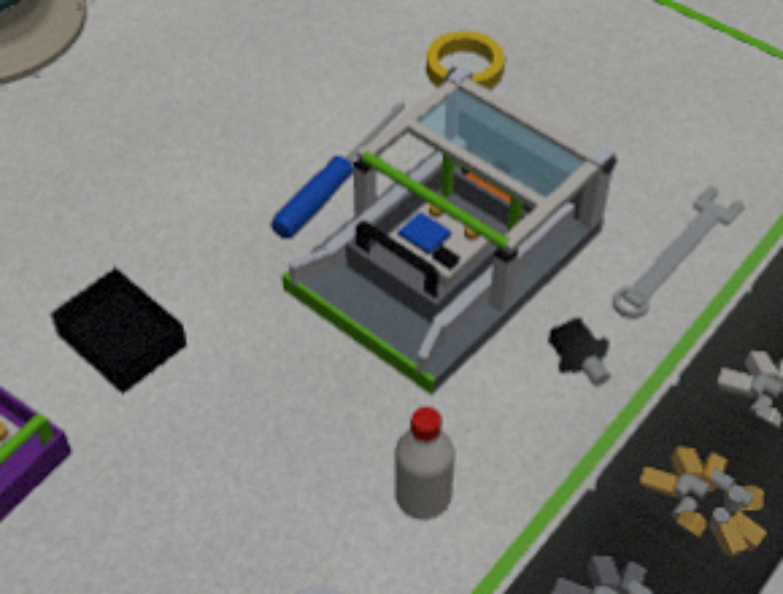

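The cover lies level on its stops, bar (435,200) at z≈0.095. The carrier is flat against the orange buffer (490,185), and the other things are where they were.

```bash
python3 -c "
from plant import r; print(r.sign_off())"
```

```text
the job is handed in; nothing more can be done
None
```

The job is handed in at about 43 s: the carrier is flat in the bay, pushed to the buffer's hard stop (found by force; buffer travel not read directly), the cover was lowered gently onto its stops, and the other things look unmoved in the last picture.

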